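# Weigh two opaque medium tins against each other and keep the fuller

## Task

Two closed oblong tins of painting medium in the cardboard tray look alike, but one has more left in it: stand them gently on opposite plates of the two-pan balance, let go and let it settle to see which side drops. Stand the heavier tin upright in the empty compartment of the wooden caddy for today's painting and put the lighter one back upright in the cardboard tray. Do not drop or tip the tins, and leave the bottle, the brushes and the other containers where they are.

Things in the scene. Friction and masses are not known exactly. Their poses are not given: they have to be found in the camera images.
- tin_a_mid (a point): Centre, 55 mm above the underside, of one oblong tin: bare metal with a plain paper band, upright, 50 mm along its x, 64 mm along its y, 110 mm tall, with a black screw cap 26 mm wide and 12 mm high on top (122 mm in all), 14 mm off centre towards +y. Corners stand 41 mm from its axis. z is up. It weighs 0.1 to 0.38 kg, different every time and not to be seen; it starts standing in the cardboard tray, turned at random.
- tin_b_mid (a point): The same point of the other tin, which looks exactly like the first; its weight is drawn separately.
- balance: Two-pan trip balance, grey, fixed: base 115 mm (its x) by 300 mm (its y). Origin: centre of its underside, on the bench; z up. In the middle stands the pointer scale, 50 mm wide along y, 135 mm high, between x = -6 and +24 mm, its thin pointer reaching to 150 mm. The plates stand 120 mm from the middle on its +y side (pan_left) and -y side (pan_right).
- pan_left: Left plate (the +y one) of the balance: flat steel disc 131 mm in diameter, no rim. Origin: centre of its top face, z up; it stays level. 104 mm above the bench when the beam is level and up to 11 mm higher or lower; a tin may stand anywhere on it, the reading is the same.
- pan_right: Right plate (the -y one), the same.
- beam (a joint): Tilt of the balance's beam in rad, 0 level (empty), -0.09 to 0.09 at the stops; positive: the left plate is up and the right plate down; negative: the left plate is down. It is damped; 5 g of difference takes it to a stop, a difference of 20 g or more swings it across in about a second, a smaller one takes several seconds.
- tray: Shallow open cardboard tray, fixed, 240 mm (its x) by 200 mm (its y), walls 35 mm high and 4 mm thick, floor 4 mm. Origin: centre of its underside, on the bench. It holds the two tins and the amber bottle; left or right of the balance, the caddy being on the other side.
- caddy: Plywood caddy, fixed, 220 by 220 mm, with crossed dividers making four compartments of 101 by 101 mm; walls and dividers 50 mm high, 6 mm thick, floor 6 mm. Origin: centre of its underside, on the bench; turned by any angle. Three compartments are taken.
- free_cell (a point): Centre of the floor of the caddy's empty compartment, 6 mm above the bench; x and y along the caddy's walls. The brush pot stands in the compartment 107 mm from it towards -y, the glass jar in the one towards -x, the round can diagonally opposite.
- flask: Amber bottle with white cap, 52 mm in diameter, 112 mm tall, in the tray. Origin: centre of its underside. To be left alone.
- brush_pot: Steel pot 60 mm in diameter and 105 mm tall, with upright brushes spread within 30 mm of its axis to 242 mm above its foot, in the caddy. Origin: centre of its underside. To be left alone.
- jar: Low glass jar, 64 mm in diameter, 60 mm tall, in the caddy. Origin: centre of its underside. To be left alone.
- paint_can: Low round can, 70 mm in diameter, 60 mm tall, in the caddy. Origin: centre of its underside. To be left alone.
Not all that is in view belongs to the job. Leave any purple look-alike of the part that bears tin_a_mid alone.

How it is judged:
By the outcome, as a careful person would: the job done as asked, in the order asked, and still so for the second after the job is handed in, with the robot touching nothing.
It also fails if it takes over 72 s, if anything falls off the work surface, if the arm or the gripper's body presses on something with over 40 N, if the wrist force passes 120 N, or if a joint passes its speed limit or range.

## Robot

A 7-joint arm with a two-finger parallel gripper is mounted at the origin on the work surface. World frame = base frame: x ahead of the robot, y to its left, z up, the work surface at z = 0. Lengths are in m, angles in rad, forces in N, time in s.
With the tool pointing down it reaches from about 0.35 to 0.9 m from the base axis. Payload 8.1 kg.
Tool frame: the origin (TCP) lies at the centre of the arm's flange, where the gripper is bolted on; the fingertips stand 178 mm ahead of it and the grasp point (between the pads) lies 159 mm ahead of it; z points along the fingers, y is the direction in which the jaws open and shut (so a half turn about z gives the same grasp; the last joint's range is limited). The gripper opens to 92 mm and grips with 3 to 60 N. Pads are 19 mm wide; open, the fingers measure 130 mm over their backs; the gripper's body (75 mm by 190 mm) begins 47 mm behind the grasp point.
Start: joints at [1.024, 0.434, 0.025, 1.573, -0.012, 1.134, -0.075], TCP at [0.268, -0.564, 0.405] pointing down, gripper open.
Joint ranges: [-2.62, 2.62], [-0.44, 2.09], [-1.27, 1.32], [0.08, 2.57], [-1.32, 4.46], [0.12, 2], [-2.74, 2.74]. Speed limits (rad/s): [2.22, 2.22, 3.01, 3.01, 3.14, 3.14, 3.14].

## Interface

Orientations are given as a rotation vector (axis times angle).
In Python, from cell import arm, get_image, camera_model gives the robot as it stands. The module is installed in compiled form; this text tells all that it offers.
- The arm moves only by the shell command python3 -m pendant 'ROWS' [FORCE]. ROWS is JSON, a list that holds one entry, the list of rows, each a list of 7 numbers: the shift along the tool's x, y, z in mm, then the turn, a rotation vector about the tool's x, y, z in rad, then the closure, from -1 (fully open) to 1 (shut). In form: [[[x, y, z, rx, ry, rz, hand], ...]]. A call has 1 to 20 rows; each row is the pose to reach, as a shift and turn from the pose commanded when the call began, along the tool's axes at that moment; what a row does not reach only later rows make up. A row lasts 1/8 s, in which the tool goes at most 62.5 mm and 10.7 degrees, less where a joint would pass 70% of its speed; a pose out of reach is approached as far as the arm can. A call with a gripper value outside its range is refused whole. The fingers move at their own pace and stop on an object; FORCE is the grip in N (left out, the last holds). Time passes only in rows, so rows that repeat a pose let the fingers close. It gives the time, the measured TCP pose, the force and the opening at its end, in the units of the state.
- arm.observe(): the state, without advancing time (a new reading comes with each control period).
- get_image(name): name is "side" or "top"; returns the picture (400x640x3 uint8, red, green, blue); there is no depth.
- camera_model(name): a dict with "fx", "fy", "cx", "cy" (pixels), "position" and "orientation" of the camera in the world. Camera axes: x right, y down, z forward; pixel columns grow to the right and rows downward; lengths in m; the calibration is good to about 2 mm. A picture is of the moment at which its call begins. camera_model takes no time and is no camera call.
- arm.sign_off(): hands the job in, once; it reports no verdict.
The state is a dict: "clock": time; "joints": joint angles; "dq": joint speeds; "joint_efforts": joint torques, N m; "position": TCP position; "ee_rot": TCP orientation; "force": force on the tool from outside, world axes, zero at the start; "ft_torque": the same for the moment, N m; "width": opening from 0.0 (shut) to 1.0 (fully open).
Only numpy, scipy, OpenCV 4.12 (cv2) and the standard library are available. Lean on these libraries where they do the work, as an engineer would, in place of code of your own. Each camera call takes 0.05 s, during which the arm holds its last target.

## Working session

There is one attempt and no reset: what is moved stays moved. The work goes in short steps, Python scripts to look and compute and a shell command to move; the robot and the scene stay as the last step left them, time stands still between calls to the robot, and variables do not carry over. Pictures are saved under pics/ and viewed, and the job is handed in when it is done.

```bash
mkdir -p pics
python3 - <<'E'
from cell import arm,get_image,camera_model
import cv2
print(arm.observe())
for n in("top","side"):
    im=get_image(n); cv2.imwrite(f"pics/{n}0.png",im[:,:,::-1]); print(n,camera_model(n))
E
```

```text
{'clock': 0.0, 'joints': array([ 1.02442078,  0.4352477 ,  0.02497069,  1.57410046, -0.01160537,
        1.13399627, -0.07509085]), 'dq': array([-5.16511993e-04, -6.64448023e-04, -2.64639124e-03,  9.60861589e-04,
        4.64236894e-04, -4.67544731e-04,  1.06468018e-05]), 'joint_efforts': array([ 1.49341460e-03, -6.67849231e+01,  9.85989086e-01, -3.14455712e+01,
       -6.03735773e-02,  4.27912152e-02,  1.92550501e-04]), 'position': array([ 0.26821946, -0.56426522,  0.40392806]), 'ee_rot': array([-3.06310055e+00, -6.90944939e-01,  7.67822023e-04]), 'force': array([-0.66708827,  0.08821016, -0.00510338]), 'ft_torque': array([ 0.00234767, -0.02230459, -0.02949907]), 'width': 1.0002784660677502}
top {'fx': 453.75133917173224, 'fy': 453.75133917173224, 'cx': 317.91739865146315, 'cy': 197.85926080369757, 'position': array([ 0.43234652, -0.00593582,  1.16091322]), 'orientation': array([-2.2125605 ,  2.16713926, -0.05653981])}
side {'fx': 361.0845366968043, 'fy': 361.0845366968043, 'cx': 320.84934398936, 'cy': 198.63791819979141, 'position': array([0.49954408, 0.77092636, 0.8588445 ]), 'orientation': array([ 0.01998804,  2.88564596, -1.20959094])}
```

View pics/top0.png

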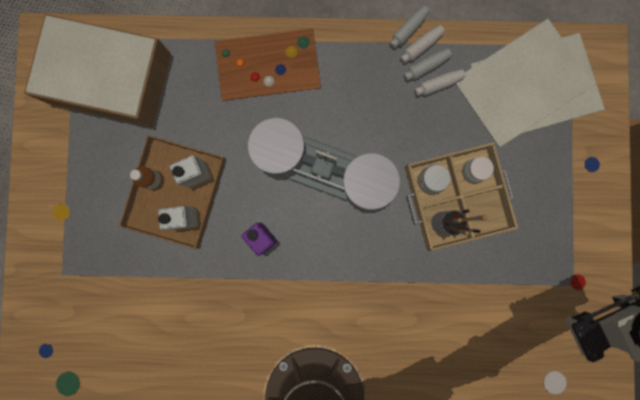

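View pics/side0.png

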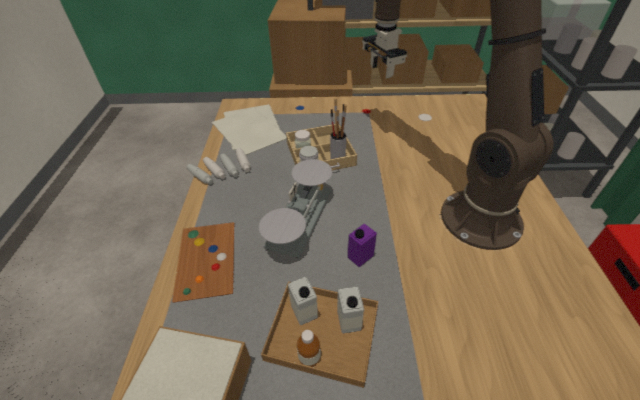

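Run:
```python
import cv2,numpy as np
t=cv2.imread("pics/top0.png");s=cv2.imread("pics/side0.png")
def c(im,x,y,w,h,k):return cv2.resize(im[y:y+h,x:x+w],None,fx=k,fy=k,interpolation=cv2.INTER_CUBIC)
cv2.imwrite("pics/c1.png",c(t,110,125,130,130,4.5))
cv2.imwrite("pics/c2.png",c(t,395,130,130,130,4.5))
cv2.imwrite("pics/c3.png",c(s,255,265,140,120,5))
cv2.imwrite("pics/c4.png",c(t,235,105,180,120,4.4))
```

```text
(no output)
```

View pics/c1.png

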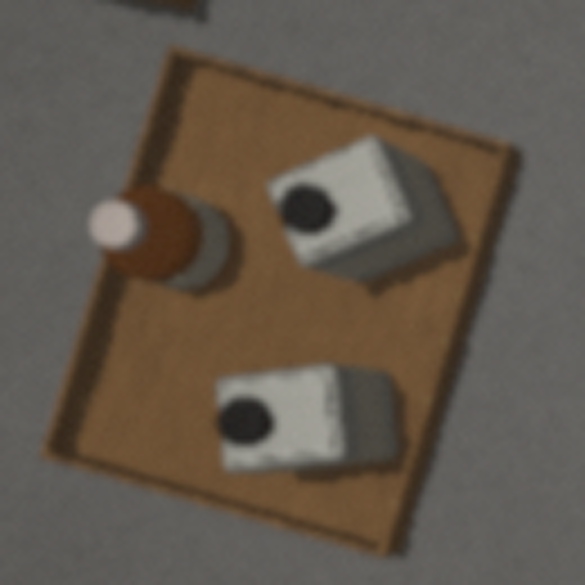

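View pics/c2.png

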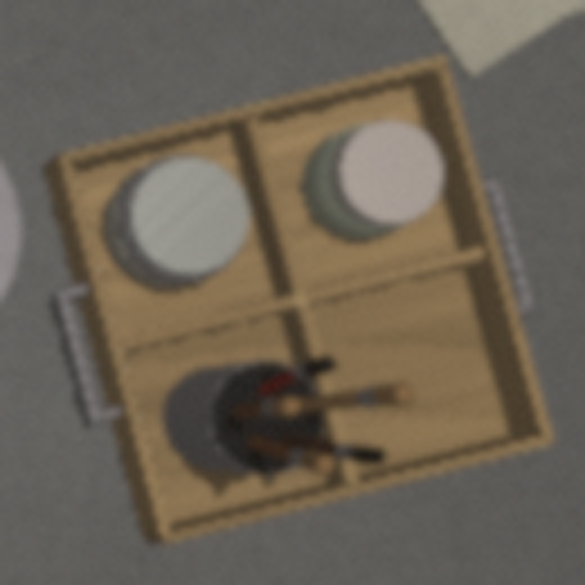

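View pics/c3.png

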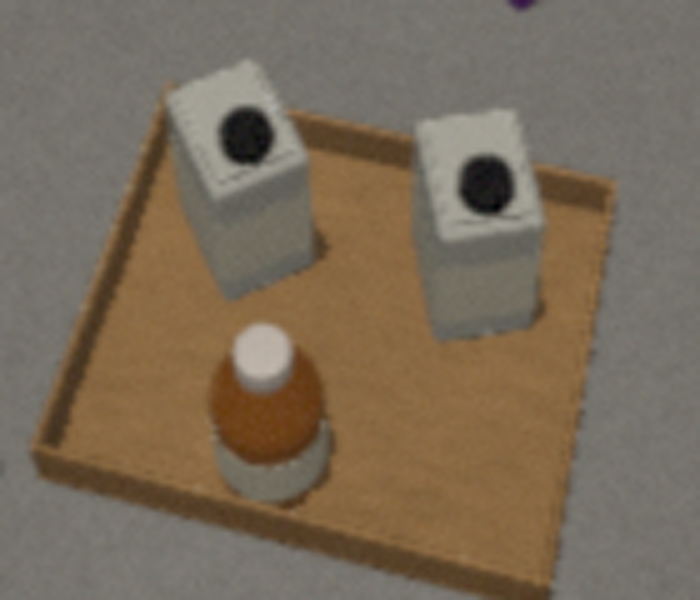

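View pics/c4.png

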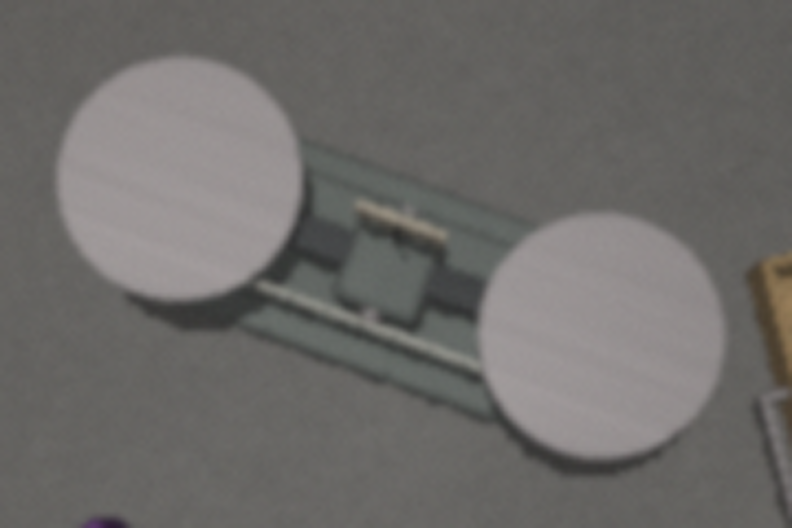

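```bash
cat > h.py <<'E'
import numpy as np,cv2
from scipy.spatial.transform import Rotation as R
from cell import arm,get_image,camera_model
def ray(n,uv,z):
    m=camera_model(n);u,v=uv
    d=R.from_rotvec(m['orientation']).apply([(u-m['cx'])/m['fx'],(v-m['cy'])/m['fy'],1])
    p=m['position'];return (p+d*(z-p[2])/d[2])
def proj(n,P):
    m=camera_model(n);c=R.from_rotvec(m['orientation']).inv().apply(np.array(P)-m['position'])
    return np.array([m['fx']*c[0]/c[2]+m['cx'],m['fy']*c[1]/c[2]+m['cy']])
E
python3 - <<'E'
from h import *
np.set_printoptions(precision=4,suppress=True)
im=cv2.imread("pics/top0.png");g=cv2.cvtColor(im,6)
hsv=cv2.cvtColor(im,cv2.COLOR_BGR2HSV)
def blobs(mask,box,amin):
    x,y,w,h=box;m=np.zeros_like(mask);m[y:y+h,x:x+w]=mask[y:y+h,x:x+w]
    cs,_=cv2.findContours(m,cv2.RETR_EXTERNAL,cv2.CHAIN_APPROX_NONE)
    return [c for c in cs if cv2.contourArea(c)>amin]
white=((g>125)&(hsv[...,1]<50)).astype(np.uint8)*255
for c in blobs(white,(155,140,75,100),100):
    r=cv2.minAreaRect(c);b=cv2.boxPoints(r)
    w=np.array([ray("top",p,0.114)[:2] for p in b]);
    print("tin",r,"centre",w.mean(0),"sides",np.linalg.norm(np.diff(w,axis=0),axis=1),"edge angs",[np.degrees(np.arctan2(*(w[i+1]-w[i])[::-1])) for i in (0,1)])
dark=(g<45).astype(np.uint8)*255
for c in blobs(dark,(165,150,40,80),30):
    (u,v),rad=cv2.minEnclosingCircle(c);M=cv2.moments(c);u=M['m10']/M['m00'];v=M['m01']/M['m00'];print("cap",u,v,rad,ray("top",(u,v),0.126))
for c in blobs(((g>120)&(hsv[...,1]<40)).astype(np.uint8)*255,(235,105,180,120),2000):
    e=cv2.fitEllipse(c);print("pan",e,ray("top",e[0],0.104), e[1][0]/453.75*(1.161-.104))
# caddy
tan=((hsv[...,1]>60)&(g>70)&(hsv[...,0]>10)&(hsv[...,0]<30)).astype(np.uint8)*255
for n,box in(("caddy",(400,138,125,115)),("tray",(115,130,115,125))):
    cs=blobs(tan,box,300);c=np.vstack(cs);r=cv2.minAreaRect(c);b=cv2.boxPoints(r)
    z=.05 if n=="caddy" else .035
    w=np.array([ray("top",p,z)[:2] for p in b]);print(n,b,w,w.mean(0),np.linalg.norm(np.diff(w,axis=0),axis=1))
sm=cv2.imread("pics/side0.png");sg=cv2.cvtColor(sm,6)
for c in blobs((sg<45).astype(np.uint8)*255,(290,280,75,40),30):
    M=cv2.moments(c);p=(M['m10']/M['m00'],M['m01']/M['m00']);print("sidecap",p,ray("side",p,.126))
E
```

```text
tin ((171.60366821289062, 217.43292236328125), (19.5463809967041, 25.17839241027832), 83.6598129272461) centre [0.4398 0.337 ] sides [0.0582 0.0452 0.058 ] edge angs [np.float64(-82.46747649309253), np.float64(-171.50111564894397)]
tin ((184.36981201171875, 168.8875732421875), (19.4615421295166, 25.076923370361328), 67.38013458251953) centre [0.553  0.3118] sides [0.0581 0.0457 0.0579] edge angs [np.float64(-65.96699183867473), np.float64(-155.5378627122553)]
cap 177.71153846153845 171.30128205128204 4.743516445159912 [0.5457 0.3232 0.126 ]
pan ((366.0845947265625, 180.08383178710938), (51.345211029052734, 74.13025665283203), 97.1195068359375) [ 0.5364 -0.1114  0.104 ] 0.11960746679384847
pan ((275.1128234863281, 144.99319458007812), (53.985557556152344, 54.89986801147461), 60.7049446105957) [0.6148 0.1035 0.104 ] 0.12575809220243092
caddy [[404.5515 164.4126]
 [495.4422 140.8483]
 [518.1247 228.338 ]
 [427.2339 251.9023]] [[ 0.5824 -0.2108]
 [ 0.6454 -0.434 ]
 [ 0.4312 -0.4889]
 [ 0.3694 -0.268 ]] [ 0.5071 -0.3504] [0.232  0.221  0.2294]
tray [[118.4326 226.1075]
 [146.5263 133.1824]
 [223.1933 156.3608]
 [195.0996 249.2859]] [[0.416  0.4942]
 [0.6502 0.4343]
 [0.5955 0.2397]
 [0.3628 0.3017]] [0.5061 0.3675] [0.2417 0.2021 0.2407]
sidecap (351.87760416666663, 301.5625) [0.4393 0.3561 0.126 ]
sidecap (303.89890710382514, 291.73224043715845) [0.5476 0.3294 0.126 ]
```

Run:
```python
from h import *
np.set_printoptions(precision=4,suppress=True)
f=lambda c,k,o,z:ray("top",(c[0]/k+o[0]-.4,c[1]/k+o[1]-.4),z)[:2]
pl=f((180,178),4.4,(235,105),.104);pr=f((602,335),4.4,(235,105),.104)
print("pans",pl,pr,np.linalg.norm(pl-pr),(pl+pr)/2,np.degrees(np.arctan2(*(pl-pr)[::-1])))
o=(395,130)
cr=f((298,300),4.5,o,.05);C=[f(c,4.5,o,.05) for c in((50,160),(442,58),(553,440),(155,543))]
C=np.array(C);print("cross",cr,"corners",C,C.mean(0),np.linalg.norm(C-np.roll(C,-1,0),axis=1))
d=[np.degrees(np.arctan2(*(C[(i+1)%4]-C[i])[::-1])) for i in range(4)];print(d)
x=C[2]-C[1]+C[3]-C[0];x/=np.linalg.norm(x);y=C[1]-C[0]+C[2]-C[3];y/=np.linalg.norm(y)
c=(cr+C.mean(0))/2
print("x",x,"y",y,"free",c+.0535*(x+y),"xang",np.degrees(np.arctan2(x[1],x[0])))
# flask cap
print("flask cap",f((114,224),4.5,(110,125),.116))
s=arm.observe();Rm=R.from_rotvec(s['ee_rot']).as_matrix();print(Rm,s['joints'])
```

```text
pans [0.6147 0.1025] [ 0.5352 -0.1239] 0.2399525843802805 [ 0.5749 -0.0107] 70.63817725959598
cross [ 0.5067 -0.3492] corners [[ 0.5806 -0.2136]
 [ 0.6411 -0.4276]
 [ 0.4335 -0.4874]
 [ 0.3734 -0.2724]] [ 0.5072 -0.3503] [0.2223 0.2161 0.2232 0.2153]
[np.float64(-74.19880594487944), np.float64(-163.92998354853717), np.float64(105.61783131594204), np.float64(15.839255586669468)]
x [-0.9615 -0.2749] y [ 0.2708 -0.9626] free [ 0.47  -0.416] xang -164.04517230074927
flask cap [0.5376 0.4254]
[[ 0.9032  0.4293 -0.0007]
 [ 0.4293 -0.9032  0.0012]
 [-0.0001 -0.0014 -1.    ]] [ 1.0244  0.4351  0.025   1.574  -0.0116  1.134  -0.0751]
```

```bash
cat >> h.py <<'E'
def go(x,y,z,jaw):
    """print the tool-frame shift/turn from the present pose to TCP (x,y,z), tool down, jaw axis at angle jaw deg (mod 180)"""
    s=arm.observe();R0=R.from_rotvec(s['ee_rot']);best=None
    for a in(jaw,jaw+180):
        t=np.radians(a);Y=np.array([np.cos(t),np.sin(t),0]);Z=np.array([0,0,-1.]);X=np.cross(Y,Z)
        rv=(R0.inv()*R.from_matrix(np.c_[X,Y,Z])).as_rotvec()
        if best is None or np.linalg.norm(rv)<np.linalg.norm(best):best=rv
    d=R0.inv().apply(np.array([x,y,z])-s['position'])*1000
    print("shift",d.round(1),"turn",best.round(3),"clock",round(s['clock'],2),"j7",round(s['joints'][6],2),'w',round(s['width'],3))
E
python3 -c "
from h import *
go(.553,.312,.45,24)"
```

```text
shift [ 633.4 -669.3  -45.1] turn [-1.000e-03 -1.000e-03 -1.546e+00] clock 0.1 j7 -0.08 w 1.0
```

```bash
python3 -m pendant '[[[0,0,-55,0,0,0,-1],[40,-42,-90,0,0,-0.1,-1],[633,-669,-90,0,0,-1.546,-1],[633,-669,-90,0,0,-1.546,-1],[633,-669,-90,0,0,-1.546,-1],[633,-669,-90,0,0,-1.546,-1],[633,-669,-90,0,0,-1.546,-1],[633,-669,-90,0,0,-1.546,-1],[633,-669,-90,0,0,-1.546,-1],[633,-669,-90,0,0,-1.546,-1],[633,-669,-90,0,0,-1.546,-1],[633,-669,-90,0,0,-1.546,-1],[633,-669,-90,0,0,-1.546,-1],[633,-669,-90,0,0,-1.546,-1],[633,-669,-60,0,0,-1.546,-1],[633,-669,0,0,0,-1.546,-1],[633,-669,55,0,0,-1.546,-1],[633,-669,65,0,0,-1.546,-1],[633,-669,65,0,0,-1.546,-1]]]'; python3 -c "
from h import *
go(.553,.312,.253,24);print(arm.observe())
cv2.imwrite('pics/s1.png',get_image('side')[:,:,::-1])"
```

```text
clock: 2.48
position: [0.5522, 0.3111, 0.3369]
ee_rot: [-1.709, -2.633, 0.008]
force: [0.6, -0.4, 1.2]
width: 1.002
shift [ 0.5  1.5 83.9] turn [-0.006  0.001  0.001] clock 2.48 j7 -0.5 w 1.002
{'clock': 2.475, 'joints': array([-0.18925422,  0.59309168, -0.6305511 ,  1.58954281,  0.37949591,
        1.09013982, -0.49806512]), 'dq': array([ 0.01830858, -0.05307261, -0.01926835, -0.05534014, -0.01323058,
        0.03096028,  0.01322928]), 'joint_efforts': array([ -1.03215605, -67.43368149, -10.59470236, -27.21667707,
         0.11076918,  -0.63021099,  -0.25671414]), 'position': array([0.55221945, 0.31112903, 0.33690692]), 'ee_rot': array([-1.70854002, -2.63340355,  0.00778871]), 'force': array([ 0.60984469, -0.44709662,  1.15588978]), 'ft_torque': array([-0.02705592, -0.09748081, -0.02264632]), 'width': 1.001644097224868}
```

View pics/s1.png

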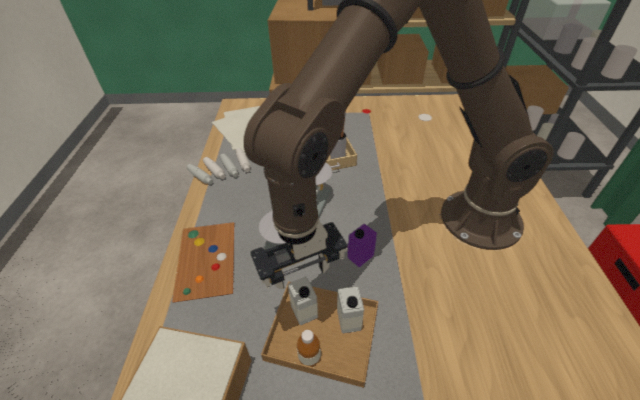

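The side view shows the hand above the left-hand tin (cap at 304,292), jaws along its short side. Next I descend and grip.

```bash
python3 -m pendant '[[[0,1,40,-0.006,0,0,-1],[0.5,1.5,70,-0.006,0,0,-1],[0.5,1.5,83,-0.006,0,0,-1],[0.5,1.5,83,-0.006,0,0,-1],[0.5,1.5,83,-0.006,0,0,1],[0.5,1.5,83,-0.006,0,0,1],[0.5,1.5,83,-0.006,0,0,1],[0.5,1.5,83,-0.006,0,0,1]]]' 20; python3 -c "
from h import *
go(.553,.312,.253,24);"
```

```text
clock: 3.52
position: [0.5541, 0.3126, 0.257]
ee_rot: [1.709, 2.632, 0.008]
force: [0.6, 0.1, 0.0]
width: 0.609
shift [-0.1 -1.2  4. ] turn [ 0.006  0.    -0.   ] clock 3.52 j7 -0.56 w 0.609
```

```bash
python3 -m pendant '[[[0,0,0,0,0,0,1],[0,0,0,0,0,0,1],[0,0,0,0,0,0,1]]]' 20
```

```text
clock: 3.9
position: [0.554, 0.3126, 0.2568]
ee_rot: [1.709, 2.632, 0.008]
force: [-0.8, -0.4, 1.6]
width: 0.545
```

```bash
python3 -m pendant '[[[0,0,-5,0,0,0,1],[0,0,-20,0,0,0,1],[0,0,-50,0,0,0,1],[0,0,-85,0,0,0,1],[0,0,-125,0,0,0,1],[0,0,-160,0,0,0,1],[0,0,-180,0,0,0,1],[0,0,-190,0,0,0,1],[0,0,-190,0,0,0,1]]]' 20; python3 -c "
from h import *
go(.535,-.124,.443,16)"
```

```text
clock: 5.03
position: [0.5528, 0.3122, 0.4473]
ee_rot: [1.709, 2.632, 0.009]
force: [-0.1, -1.1, -3.4]
width: 0.545
shift [-391.2 -193.8    2.9] turn [ 0.007 -0.     0.14 ] clock 5.03 j7 -0.44 w 0.545
```

```bash
python3 -m pendant '[[[-10,-5,0,0.007,0,0.01,1],[-32,-16,0,0.007,0,0.02,1],[-68,-34,0,0.007,0,0.03,1],[-110,-54,0,0.007,0,0.04,1],[-152,-75,0,0.007,0,0.06,1],[-194,-96,0,0.007,0,0.07,1],[-236,-117,0,0.007,0,0.09,1],[-278,-138,0,0.007,0,0.1,1],[-320,-158,0,0.007,0,0.12,1],[-355,-176,0,0.007,0,0.13,1],[-380,-188,0,0.007,0,0.14,1],[-391,-194,2,0.007,0,0.14,1],[-391,-194,2,0.007,0,0.14,1],[-391,-194,2,0.007,0,0.14,1]]]' 20; python3 -c "
from h import *
go(.535,-.124,.373,16)
cv2.imwrite('pics/t2.png',get_image('top')[:,:,::-1])"
```

```text
clock: 6.78
position: [0.5348, -0.1225, 0.4434]
ee_rot: [-1.888, -2.509, 0.0]
force: [0.1, -0.3, -2.7]
width: 0.549
shift [-1.6 -0.2 70.4] turn [-0.001 -0.001  0.002] clock 6.78 j7 0.22 w 0.549
```

View pics/t2.png

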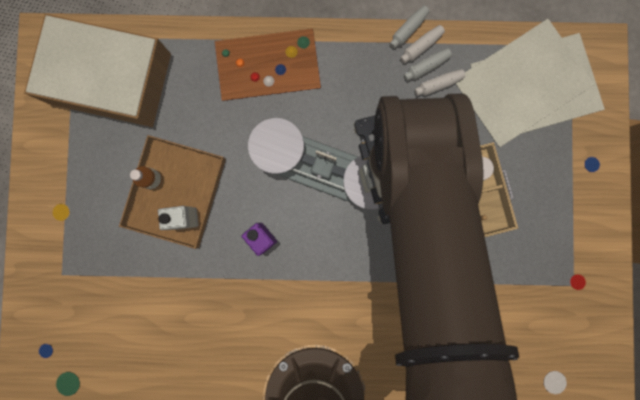

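The top view shows the tin over the right plate (about 370,181); the tray now holds only one tin. Lowering now, the last part slowly.

```bash
python3 -m pendant '[[[-1,0,20,0,0,0,1],[-2,0,50,0,0,0,1],[-2,0,72,0,0,0,1],[-2,0,78,0,0,0,1],[-2,0,82,0,0,0,1],[-2,0,85,0,0,0,1],[-2,0,88,0,0,0,1],[-2,0,91,0,0,0,1],[-2,0,94,0,0,0,1],[-2,0,96,0,0,0,1],[-2,0,96,0,0,0,1]]]' 20
```

```text
clock: 8.2
position: [0.5352, -0.1259, 0.3474]
ee_rot: [-1.89, -2.508, 0.001]
force: [0.7, -1.4, -3.5]
width: 0.546
```

```bash
python3 -m pendant '[[[0,0,1,0,0,0,1],[0,0,2,0,0,0,1],[0,0,2.5,0,0,0,1],[0,0,2.5,0,0,0,1]]]' 20;  python3 -c "
from h import *
cv2.imwrite('pics/s2.png',get_image('side')[130:290,200:440,::-1].repeat(3,0).repeat(3,1))"
```

```text
clock: 8.7
position: [0.5353, -0.1259, 0.3458]
ee_rot: [-1.891, -2.509, 0.001]
force: [-3.0, 0.7, 5.1]
width: 0.544
```

View pics/s2.png

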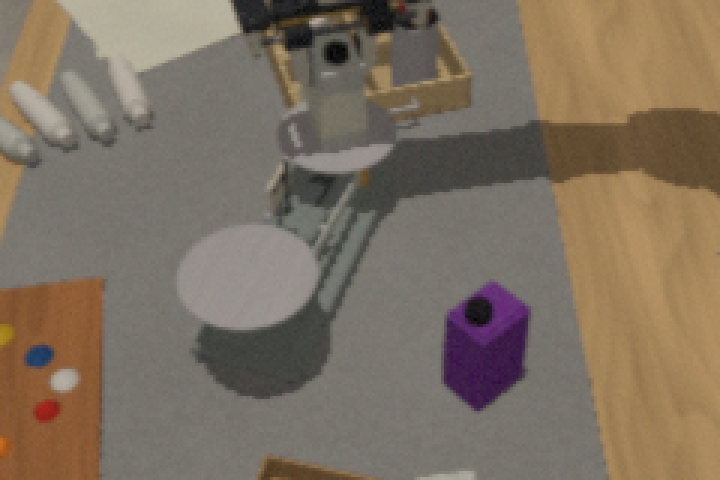

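Tin seated on the right plate, which is down at its stop (force turned positive). Now release and rise.

```bash
python3 -m pendant '[[[0,0,0,0,0,0,-1],[0,0,0,0,0,0,-1],[0,0,0,0,0,0,-1],[0,0,-5,0,0,0,-1],[0,0,-30,0,0,0,-1],[0,0,-75,0,0,0,-1],[0,0,-115,0,0,0,-1],[0,0,-150,0,0,0,-1],[0,0,-165,0,0,0,-1],[0,0,-165,0,0,0,-1]]]' 20;  python3 -c "
from h import *
go(.440,.337,.45,7.5)
cv2.imwrite('pics/s3.png',get_image('side')[130:290,200:440,::-1].repeat(3,0).repeat(3,1))"
```

```text
clock: 10.0
position: [0.5355, -0.1259, 0.5105]
ee_rot: [1.891, 2.508, -0.0]
force: [1.4, 0.5, -0.2]
width: 1.0
shift [471.3  35.6  60.3] turn [0.    0.    0.148] clock 10.0 j7 0.26 w 1.0
```

View pics/s3.png

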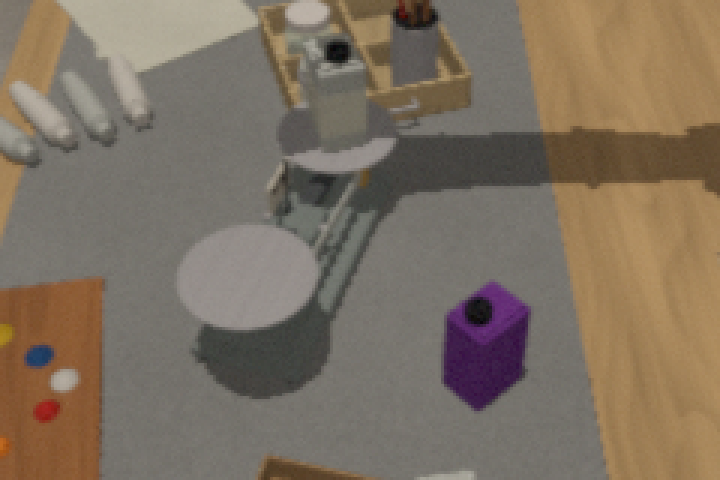

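The tin stands free on the right plate. Next, the second tin.

```bash
python3 -m pendant '[[[40,3,0,0,0,0.02,-1],[471,36,30,0,0,0.148,-1],[471,36,60,0,0,0.148,-1],[471,36,60,0,0,0.148,-1],[471,36,60,0,0,0.148,-1],[471,36,60,0,0,0.148,-1],[471,36,80,0,0,0.148,-1],[471,36,100,0,0,0.148,-1],[471,36,130,0,0,0.148,-1],[471,36,160,0,0,0.148,-1],[471,36,172,0,0,0.148,-1],[471,36,172,0,0,0.148,-1]]]' 20;  python3 -c "
from h import *
go(.440,.337,.255,7.5)
cv2.imwrite('pics/s4.png',get_image('side')[250:390,240:420,::-1].repeat(4,0).repeat(4,1))"
```

```text
clock: 11.55
position: [0.4401, 0.3363, 0.3372]
ee_rot: [-2.071, -2.361, 0.005]
force: [0.4, -0.7, 1.0]
width: 0.997
shift [ 0.8  0.3 82.2] turn [-0.003  0.001 -0.   ] clock 11.55 j7 -0.95 w 0.997
```

View pics/s4.png

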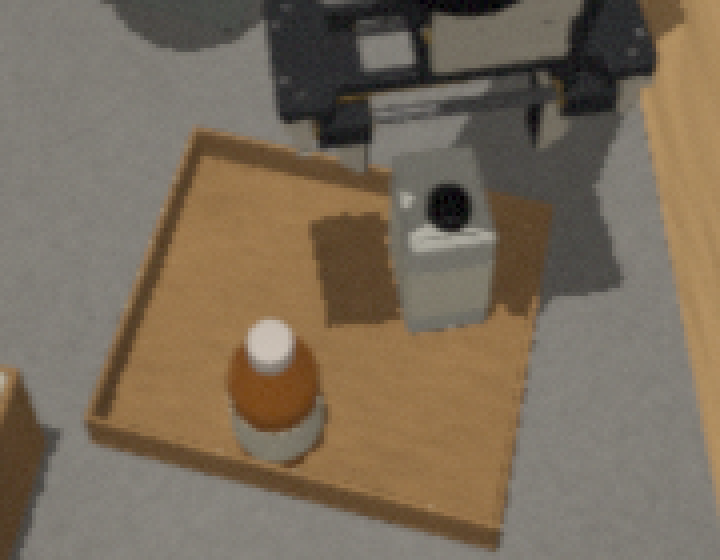

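The hand is above the second tin, its fingers at either side of it (tin cap about 352,302 in the full picture). Descend, grip, lift.

```bash
python3 -m pendant '[[[0,0,40,-0.003,0,0,-1],[1,0,70,-0.003,0,0,-1],[1,0,83,-0.003,0,0,-1],[1,0,84,-0.003,0,0,-1],[1,0,84,-0.003,0,0,1],[1,0,84,-0.003,0,0,1],[1,0,84,-0.003,0,0,1],[1,0,84,-0.003,0,0,1],[1,0,84,-0.003,0,0,1],[1,0,84,-0.003,0,0,1],[1,0,84,-0.003,0,0,1]]]' 20; python3 -c "
from h import *
go(.440,.337,.255,7.5)"
```

```text
clock: 12.98
position: [0.44, 0.3378, 0.2543]
ee_rot: [2.071, 2.361, 0.003]
force: [-0.2, -0.4, 2.4]
width: 0.545
shift [-0.8 -0.1 -0.7] turn [ 0.002 -0.     0.   ] clock 12.97 j7 -1.04 w 0.545
```

```bash
python3 -m pendant '[[[0,0,-5,0,0,0,1],[0,0,-20,0,0,0,1],[0,0,-50,0,0,0,1],[0,0,-85,0,0,0,1],[0,0,-120,0,0,0,1],[0,0,-145,0,0,0,1],[0,0,-160,0,0,0,1],[0,0,-163,0,0,0,1],[0,0,-163,0,0,0,1]]]' 20; python3 -c "
from h import *
go(.6147,.1025,.415,16)"
```

```text
clock: 14.1
position: [0.4395, 0.3375, 0.4165]
ee_rot: [2.071, 2.361, 0.001]
force: [0.3, 0.1, -2.7]
width: 0.544
shift [-255.8  143.     1.8] turn [ 0.001  0.001 -0.148] clock 14.1 j7 -0.9 w 0.544
```

```bash
python3 -m pendant '[[[-9,5,0,0,0,-0.01,1],[-28,16,0,0,0,-0.02,1],[-60,34,0,0,0,-0.04,1],[-98,55,0,0,0,-0.06,1],[-138,77,0,0,0,-0.08,1],[-176,98,0,0,0,-0.1,1],[-210,117,0,0,0,-0.12,1],[-236,132,0,0,0,-0.14,1],[-251,140,0,0,0,-0.148,1],[-256,143,1,0,0,-0.148,1],[-256,143,1,0,0,-0.148,1],[-256,143,1,0,0,-0.148,1]]]' 20; python3 -c "
from h import *
go(.6147,.1025,.365,16)
cv2.imwrite('pics/s5.png',get_image('side')[130:290,200:440,::-1].repeat(3,0).repeat(3,1))"
```

```text
clock: 15.6
position: [0.6142, 0.104, 0.4165]
ee_rot: [1.888, 2.51, 0.003]
force: [0.3, -0.5, -2.9]
width: 0.543
shift [-1.6  0.  51.5] turn [ 0.002 -0.     0.002] clock 15.6 j7 -0.26 w 0.543
```

View pics/s5.png

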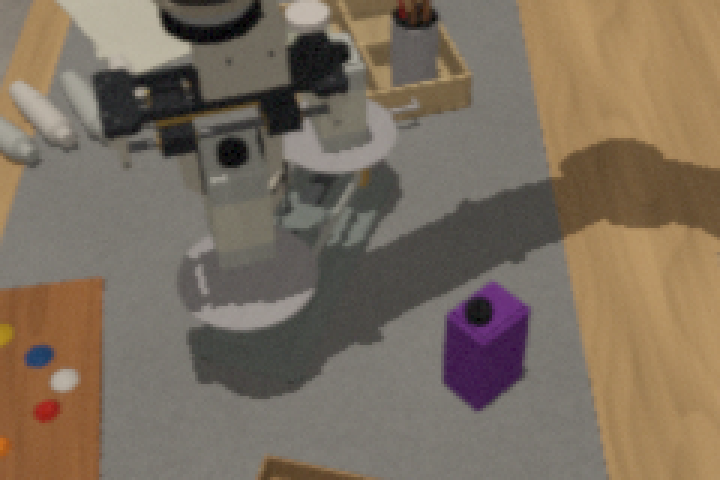

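```bash
python3 -m pendant '[[[-1,0,15,0,0,0,1],[-1,0,33,0,0,0,1],[-1,0,43,0,0,0,1],[-1,0,46,0,0,0,1],[-1,0,48,0,0,0,1],[-1,0,49,0,0,0,1],[-1,0,50,0,0,0,1],[-1,0,51,0,0,0,1],[-1,0,51.5,0,0,0,1],[-1,0,51.5,0,0,0,1]]]' 20
```

```text
clock: 16.9
position: [0.6152, 0.1016, 0.365]
ee_rot: [1.89, 2.508, 0.002]
force: [-0.2, 0.4, -2.4]
width: 0.543
```

```bash
python3 -m pendant '[[[0,0,1,0,0,0,1],[0,0,2,0,0,0,1],[0,0,2.5,0,0,0,1],[0,0,2.5,0,0,0,1]]]' 20
```

```text
clock: 17.4
position: [0.6153, 0.102, 0.3626]
ee_rot: [1.89, 2.508, 0.004]
force: [0.7, 2.3, 1.1]
width: 0.544
```

```bash
python3 -c "
from h import *
cv2.imwrite('pics/s6.png',get_image('side')[170:270,240:360,::-1].repeat(6,0).repeat(6,1))"
```

```text
(no output)
```

View pics/s6.png

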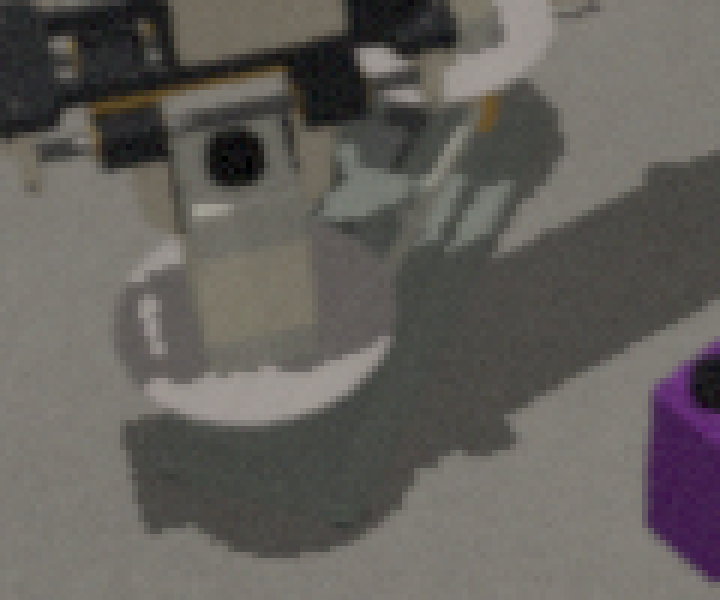

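Force went from -2.4 to +1.1 N, so the tin rests on the plate. Release and rise.

```bash
python3 -m pendant '[[[0,0,0,0,0,0,-1],[0,0,0,0,0,0,-1],[0,0,0,0,0,0,-1],[0,0,-5,0,0,0,-1],[0,0,-30,0,0,0,-1],[0,0,-75,0,0,0,-1],[0,0,-115,0,0,0,-1],[0,0,-155,0,0,0,-1],[0,0,-165,0,0,0,-1],[0,0,-165,0,0,0,-1]]]' 20;  python3 -c "
from h import *
for n in('side','top'):
  im=get_image(n);cv2.imwrite(f'pics/{n}7.png',im[:,:,::-1])
im=cv2.imread('pics/side7.png');cv2.imwrite('pics/s7.png',cv2.resize(im[120:290,200:440],None,fx=3.3,fy=3.3,interpolation=2))"
```

```text
clock: 18.7
position: [0.6149, 0.1016, 0.5278]
ee_rot: [1.89, 2.507, 0.003]
force: [0.1, -0.3, -0.4]
width: 0.997
```

View pics/s7.png

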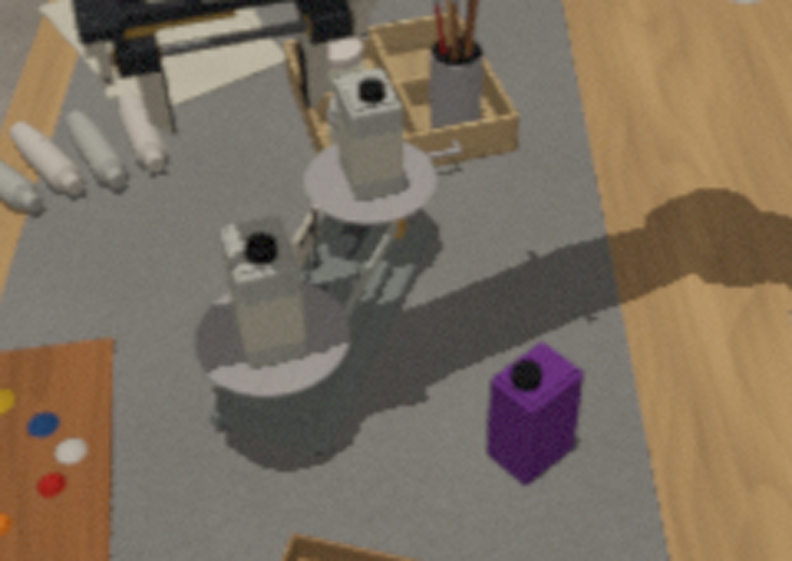

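```bash
python3 -m pendant '[[[0,0,0,0,0,0,-1],[0,0,0,0,0,0,-1],[0,0,0,0,0,0,-1],[0,0,0,0,0,0,-1],[0,0,0,0,0,0,-1],[0,0,0,0,0,0,-1],[0,0,0,0,0,0,-1],[0,0,0,0,0,0,-1],[0,0,0,0,0,0,-1],[0,0,0,0,0,0,-1],[0,0,0,0,0,0,-1],[0,0,0,0,0,0,-1]]]' 20;  python3 -c "
from h import *
im=get_image('side');cv2.imwrite('pics/side8.png',im[:,:,::-1])
im=cv2.imread('pics/side8.png');cv2.imwrite('pics/s8.png',cv2.resize(im[120:290,200:440],None,fx=3.3,fy=3.3,interpolation=2))
for n,c in(('L',(.6147,.1025)),('R',(.5352,-.1239))):
  for z in(.093,.104,.115):
    a=np.linspace(0,6.28,200);P=np.array([proj('side',(c[0]+.0655*np.cos(t),c[1]+.0655*np.sin(t),z)) for t in a]);print(n,z,P.min(0),P.max(0))
for k in (0,7,8):
  im=cv2.imread(f'pics/side{k}.png');g=cv2.cvtColor(im,6)
  print(k,[g[225:252,c].tolist() for c in(283,)],[g[170:196,c].tolist() for c in(308,)])
"
```

```text
clock: 20.3
position: [0.6149, 0.1016, 0.5274]
ee_rot: [1.89, 2.508, 0.002]
force: [-0.5, -0.6, 0.3]
width: 0.999
L 0.093 [259.30036037 209.99834032] [306.0509088  245.37317373]
L 0.104 [258.76049876 207.39312093] [305.87216223 242.79869945]
L 0.115 [258.21225586 204.74947291] [305.69065639 240.18252584]
R 0.093 [291.76406315 161.20850206] [332.03170949 187.50299373]
R 0.104 [291.51501639 158.63855337] [332.04918915 184.89995988]
R 0.115 [291.2626506  156.03575071] [332.06690151 182.26085897]
0 [[144, 147, 144, 144, 144, 145, 144, 140, 143, 145, 143, 146, 144, 146, 145, 146, 144, 142, 101, 71, 64, 64, 64, 62, 64, 68, 70]] [[143, 144, 142, 141, 140, 142, 142, 145, 145, 143, 144, 143, 143, 144, 141, 101, 56, 43, 44, 36, 38, 43, 46, 47, 59, 64]]
7 [[104, 105, 107, 104, 107, 107, 140, 150, 150, 153, 151, 153, 152, 149, 129, 90, 75, 69, 68, 71, 70, 67, 73, 65, 69, 65, 70]] [[116, 115, 117, 112, 115, 116, 105, 103, 105, 106, 111, 143, 150, 152, 150, 149, 145, 108, 57, 43, 40, 42, 49, 51, 49, 56]]
8 [[108, 106, 105, 107, 105, 107, 141, 149, 151, 151, 150, 151, 150, 148, 134, 90, 74, 68, 74, 68, 69, 70, 70, 68, 69, 72, 69]] [[115, 119, 116, 116, 117, 116, 109, 105, 107, 105, 108, 142, 150, 151, 153, 150, 146, 110, 63, 43, 36, 43, 53, 50, 47, 57]]
```

View pics/s8.png

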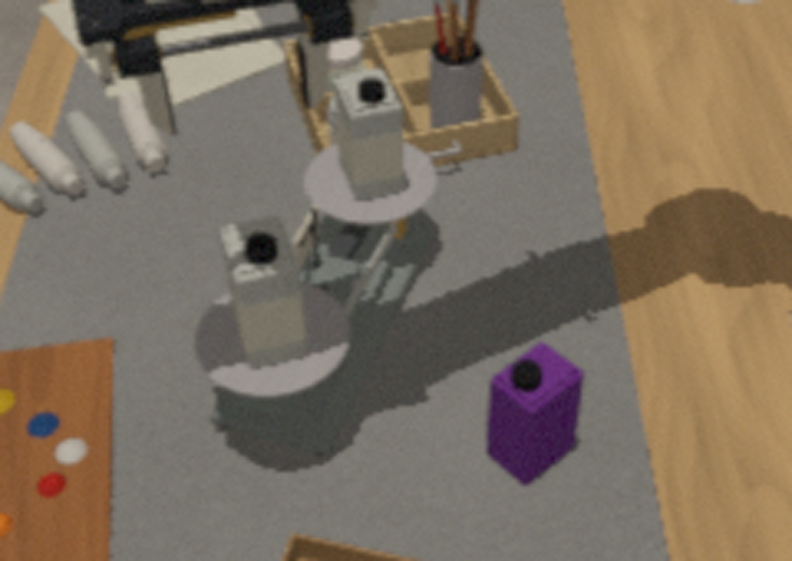

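Both views at 18.7 s and 20.3 s agree and show no motion. The left plate's front edge is at row 239.5, against 243 when level. The right plate's is at row 187, against 185. So the left plate is up, the right one is down at its stop, and the first tin (right) is heavier. I fetch it first and lift slowly, so the left plate goes down gently.

```bash
python3 -c "
from h import *
go(.5353,-.1259,.3465,16)"
```

```text
shift [-196.7 -139.5  180.7] turn [ 0.002  0.    -0.   ] clock 20.35 j7 -0.21 w 1.003
```

```bash
python3 -m pendant '[[[-197,-140,0,0,0,0,-1],[-197,-140,0,0,0,0,-1],[-197,-140,0,0,0,0,-1],[-197,-140,0,0,0,0,-1],[-197,-140,10,0,0,0,-1],[-197,-140,40,0,0,0,-1],[-197,-140,70,0,0,0,-1],[-197,-140,90,0,0,0,-1],[-197,-140,90,0,0,0,-1]]]' 20;  python3 -c "
from h import *
go(.5353,-.1259,.3465,16)
im=get_image('side');cv2.imwrite('pics/s9.png',cv2.resize(im[100:270,220:440,::-1],None,fx=3.5,fy=3.5,interpolation=2))"
```

```text
clock: 21.48
position: [0.5345, -0.1255, 0.4358]
ee_rot: [-1.888, -2.509, -0.001]
force: [-0.5, -0.4, 0.8]
width: 0.997
shift [-0.8  0.7 89.3] turn [-0.    -0.002  0.001] clock 21.48 j7 0.19 w 0.997
```

View pics/s9.png

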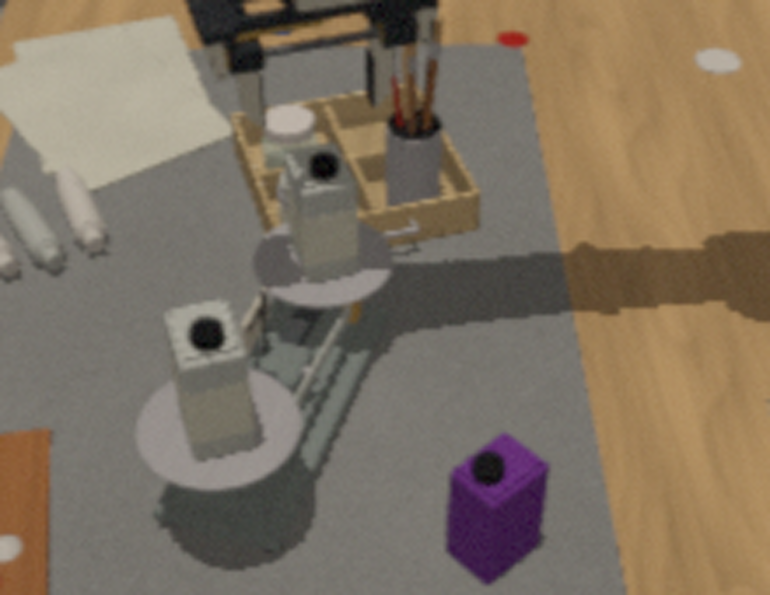

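The hand is above the right tin and both tins stand upright; the left plate is still up. Descend, grip, then lift slowly.

```bash
python3 -m pendant '[[[-1,1,40,0,0,0,-1],[-1,1,75,0,0,0,-1],[-1,1,88,0,0,0,-1],[-1,1,89,0,0,0,-1],[-1,1,89,0,0,0,1],[-1,1,89,0,0,0,1],[-1,1,89,0,0,0,1],[-1,1,89,0,0,0,1],[-1,1,89,0,0,0,1],[-1,1,89,0,0,0,1],[-1,1,89,0,0,0,1]]]' 20;python3 -m pendant '[[[0,0,-1,0,0,0,1],[0,0,-2,0,0,0,1],[0,0,-4,0,0,0,1],[0,0,-5.5,0,0,0,1],[0,0,-7,0,0,0,1],[0,0,-8.5,0,0,0,1],[0,0,-10,0,0,0,1],[0,0,-11.5,0,0,0,1],[0,0,-13,0,0,0,1],[0,0,-14.5,0,0,0,1],[0,0,-16,0,0,0,1],[0,0,-17.5,0,0,0,1],[0,0,-19,0,0,0,1],[0,0,-20.5,0,0,0,1],[0,0,-22,0,0,0,1],[0,0,-24,0,0,0,1],[0,0,-26,0,0,0,1],[0,0,-30,0,0,0,1]]]' 20;  python3 -c "
from h import *
go(.470,-.416,.43,16)
im=get_image('side');cv2.imwrite('pics/s10.png',cv2.resize(im[100:270,220:440,::-1],None,fx=3.5,fy=3.5,interpolation=2))"
```

```text
clock: 22.9
position: [0.5361, -0.127, 0.3482]
ee_rot: [1.89, 2.508, 0.002]
force: [-0.7, -0.4, 2.4]
width: 0.547
clock: 25.15
position: [0.5359, -0.1271, 0.3781]
ee_rot: [1.891, 2.508, 0.002]
force: [0.9, 0.5, -2.7]
width: 0.549
shift [-259.6 -142.8  -52.1] turn [ 0.001 -0.    -0.001] clock 25.15 j7 0.15 w 0.549
```

View pics/s10.png

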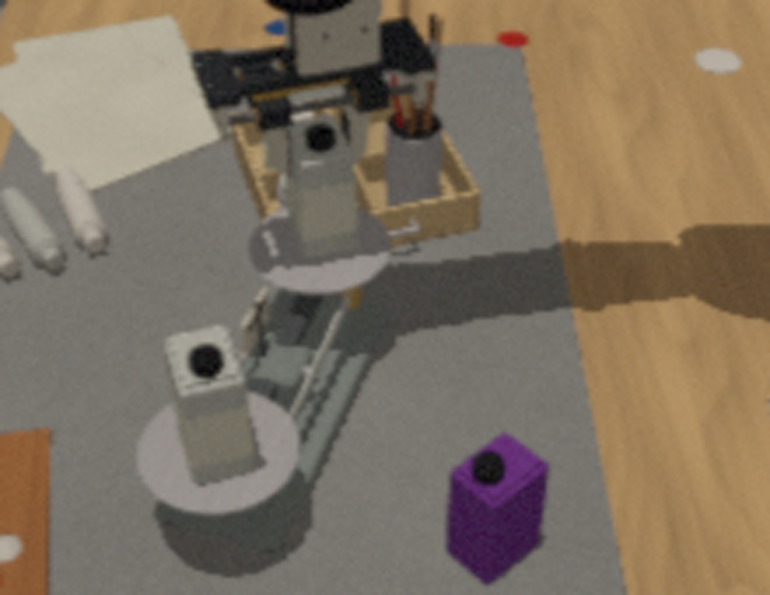

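The left plate went down gently with its tin upright, and the heavier tin is in hand. I carry it high over the brushes.

```bash
python3 -m pendant '[[[0,0,-10,0,0,0,1],[0,0,-35,0,0,0,1],[0,0,-70,0,0,0,1],[0,0,-105,0,0,0,1],[-5,-3,-135,0,0,0,1],[-20,-11,-150,0,0,0,1],[-45,-25,-155,0,0,0,1],[-80,-44,-155,0,0,0,1],[-115,-63,-155,0,0,0,1],[-150,-82,-155,0,0,0,1],[-185,-102,-155,0,0,0,1],[-218,-120,-155,0,0,0,1],[-243,-134,-155,0,0,0,1],[-256,-141,-155,0,0,0,1],[-260,-143,-155,0,0,0,1],[-260,-143,-155,0,0,0,1],[-260,-143,-155,0,0,0,1]]]' 20;python3 -c "
from h import *
go(.470,-.416,.33,16)
im=get_image('side');cv2.imwrite('pics/s11.png',cv2.resize(im[20:200,220:440,::-1],None,fx=3.3,fy=3.3,interpolation=2))
im=get_image('top');cv2.imwrite('pics/t11.png',im[:,:,::-1])"
```

```text
clock: 27.32
position: [0.4705, -0.415, 0.5332]
ee_rot: [1.888, 2.509, 0.003]
force: [0.3, -0.0, -2.2]
width: 0.546
shift [ -0.8  -1.2 203.2] turn [ 0.002 -0.     0.002] clock 27.32 j7 0.73 w 0.546
```

View pics/s11.png

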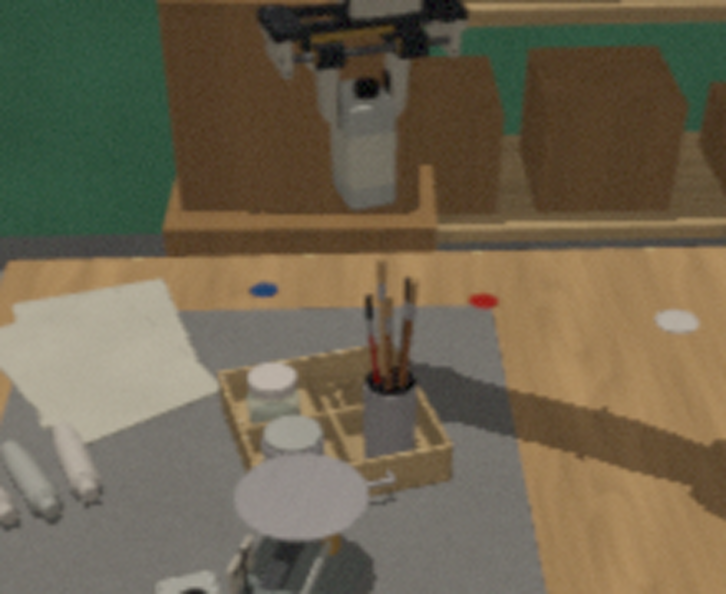

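View pics/t11.png

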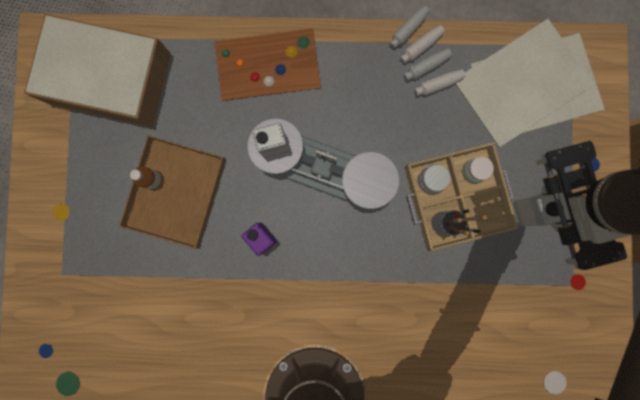

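```bash
python3 -m pendant '[[[0,0,10,0,0,0,1],[0,0,35,0,0,0,1],[0,0,75,0,0,0,1],[-1,-1,115,0,0,0,1],[-1,-1,150,0,0,0,1],[-1,-1,178,0,0,0,1],[-1,-1,192,0,0,0,1],[-1,-1,196,0,0,0,1],[-1,-1,196,0,0,0,1]]]' 20;python3 -c "
from h import *
go(.470,-.416,.261,16)
im=get_image('side');cv2.imwrite('pics/s12.png',cv2.resize(im[90:200,260:400,::-1],None,fx=5,fy=5,interpolation=2))
im=get_image('top');cv2.imwrite('pics/t12.png',cv2.resize(im[120:260,390:570,::-1],None,fx=4,fy=4,interpolation=2))"
```

```text
clock: 28.55
position: [0.4699, -0.4176, 0.3376]
ee_rot: [1.89, 2.507, 0.002]
force: [-0.5, 0.9, -1.9]
width: 0.544
shift [ 1.6  0.4 76.6] turn [ 0.003  0.001 -0.   ] clock 28.55 j7 0.65 w 0.544
```

View pics/s12.png

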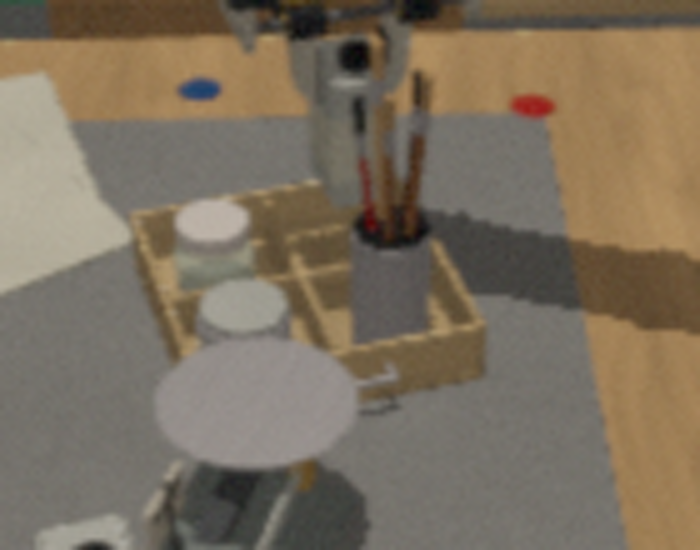

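View pics/t12.png

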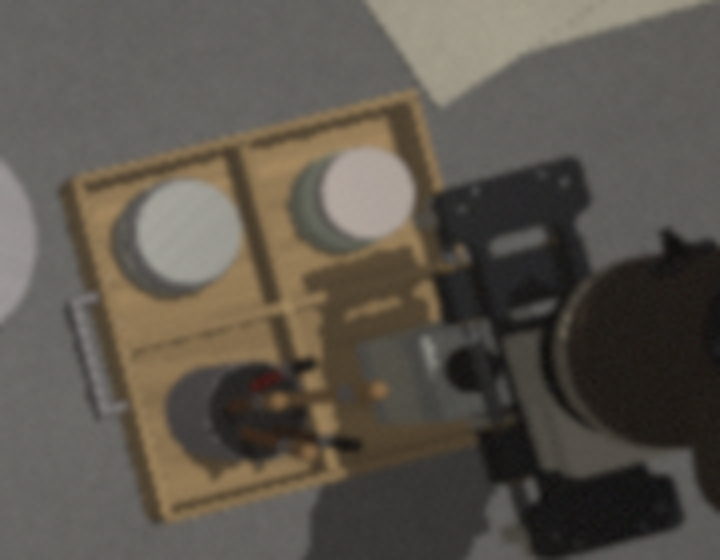

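The tin hangs over the empty compartment, clear of the brushes (their tips at about 338-345, 105 in the side view). Lowering.

```bash
python3 -m pendant '[[[1,0,10,0,0,0,1],[1,0,30,0,0,0,1],[1,0,52,0,0,0,1],[1,0,64,0,0,0,1],[1,0,69,0,0,0,1],[1,0,72,0,0,0,1],[1,0,74,0,0,0,1],[1,0,76,0,0,0,1],[1,0,77.5,0,0,0,1],[1,0,77.5,0,0,0,1]]]' 20
```

```text
clock: 29.9
position: [0.4692, -0.4169, 0.2607]
ee_rot: [1.891, 2.507, 0.0]
force: [-4.0, 0.6, 7.7]
width: 0.546
```

```bash
python3 -m pendant '[[[0,0,0,0,0,0,-1],[0,0,0,0,0,0,-1],[0,0,0,0,0,0,-1],[0,0,0,0,0,0,-1],[0,0,-10,0,0,0,-1],[0,0,-40,0,0,0,-1],[0,0,-80,0,0,0,-1],[0,0,-130,0,0,0,-1],[0,0,-190,0,0,0,-1],[0,0,-245,0,0,0,-1],[0,0,-270,0,0,0,-1],[0,0,-270,0,0,0,-1]]]' 20;python3 -c "
from h import *
go(.6147,.1025,.50,16)
im=get_image('side');cv2.imwrite('pics/s13.png',cv2.resize(im[80:270,220:440,::-1],None,fx=3.1,fy=3.1,interpolation=2))
im=get_image('top');cv2.imwrite('pics/top13.png',im[:,:,::-1])"
```

```text
clock: 31.4
position: [0.4692, -0.4162, 0.5325]
ee_rot: [1.887, 2.504, 0.002]
force: [0.0, 0.2, -0.7]
width: 1.002
shift [458.7 282.7  32.1] turn [ 0.005  0.004 -0.   ] clock 31.4 j7 0.73 w 1.002
```

View pics/s13.png

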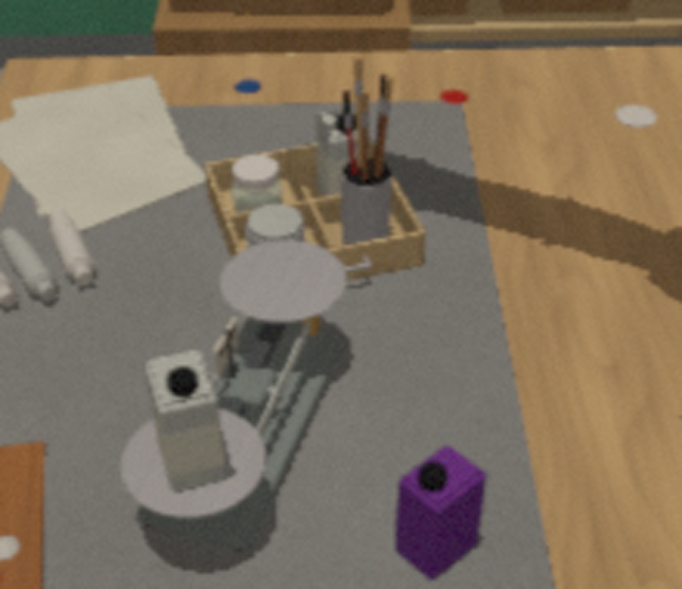

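View pics/top13.png

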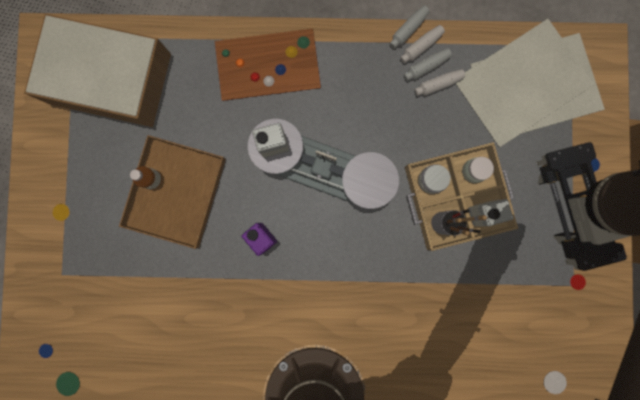

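The heavier tin stands upright in the free compartment (cap about 494,213 in the top view). Now the lighter one on the left plate.

```bash
python3 -m pendant '[[[30,18,0,0,0,0,-1],[80,49,0,0,0,0,-1],[459,283,0,0.005,0.004,0,-1],[459,283,0,0.005,0.004,0,-1],[459,283,0,0.005,0.004,0,-1],[459,283,0,0.005,0.004,0,-1],[459,283,0,0.005,0.004,0,-1],[459,283,0,0.005,0.004,0,-1],[459,283,0,0.005,0.004,0,-1],[459,283,40,0.005,0.004,0,-1],[459,283,80,0.005,0.004,0,-1],[459,283,95,0.005,0.004,0,-1],[459,283,95,0.005,0.004,0,-1]]]' 20;python3 -c "
from h import *
go(.6153,.102,.3435,16)
im=get_image('side');cv2.imwrite('pics/s14.png',cv2.resize(im[130:270,220:400,::-1],None,fx=4,fy=4,interpolation=2))"
```

```text
clock: 33.12
position: [0.6147, 0.102, 0.4339]
ee_rot: [-1.888, -2.503, 0.003]
force: [0.7, 0.6, 0.6]
width: 0.997
shift [-0.5  1.1 90.4] turn [-0.006 -0.004 -0.001] clock 33.12 j7 -0.25 w 0.997
```

View pics/s14.png

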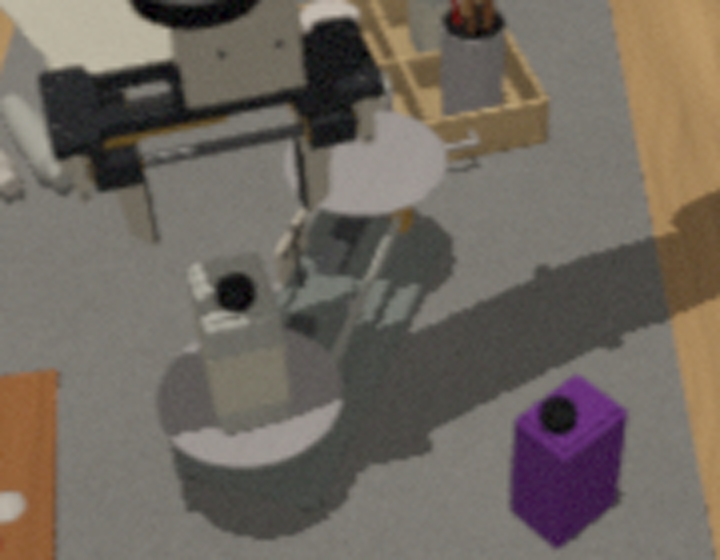

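```bash
python3 -m pendant '[[[-0.5,1,40,-0.006,-0.004,0,-1],[-0.5,1,75,-0.006,-0.004,0,-1],[-0.5,1,88,-0.006,-0.004,0,-1],[-0.5,1,90,-0.006,-0.004,0,-1],[-0.5,1,90,-0.006,-0.004,0,1],[-0.5,1,90,-0.006,-0.004,0,1],[-0.5,1,90,-0.006,-0.004,0,1],[-0.5,1,90,-0.006,-0.004,0,1],[-0.5,1,90,-0.006,-0.004,0,1],[-0.5,1,90,-0.006,-0.004,0,1],[-0.5,1,90,-0.006,-0.004,0,1]]]' 20;python3 -m pendant '[[[0,0,-2,0,0,0,1],[0,0,-5,0,0,0,1],[0,0,-9,0,0,0,1],[0,0,-14,0,0,0,1],[0,0,-20,0,0,0,1],[0,0,-30,0,0,0,1],[0,0,-45,0,0,0,1],[0,0,-60,0,0,0,1],[0,0,-68,0,0,0,1],[0,0,-70,0,0,0,1],[0,0,-70,0,0,0,1]]]' 20;  python3 -c "
from h import *
go(.445,.335,.41,7.5)"
```

```text
clock: 34.55
position: [0.6157, 0.1027, 0.3451]
ee_rot: [1.89, 2.507, 0.005]
force: [1.2, -0.2, 1.8]
width: 0.547
clock: 35.92
position: [0.6153, 0.1025, 0.4147]
ee_rot: [1.89, 2.507, 0.003]
force: [-0.7, 0.4, -3.1]
width: 0.548
shift [270.4 -99.7   4.4] turn [ 0.003 -0.     0.148] clock 35.92 j7 -0.26 w 0.548
```

```bash
python3 -m pendant '[[[9,-3,0,0,0,0.01,1],[28,-10,0,0,0,0.02,1],[60,-22,0,0,0,0.04,1],[98,-36,0,0,0,0.06,1],[138,-51,0,0,0,0.08,1],[178,-66,0,0,0,0.1,1],[214,-79,0,0,0,0.12,1],[244,-90,0,0,0,0.14,1],[263,-97,0,0,0,0.148,1],[270,-100,10,0,0,0.148,1],[270,-100,35,0,0,0.148,1],[270,-100,65,0,0,0.148,1],[270,-100,85,0,0,0.148,1],[270,-100,90,0,0,0.148,1],[270,-100,90,0,0,0.148,1]]]' 20; python3 -c "
from h import *
go(.445,.335,.256,7.5)
im=get_image('side');cv2.imwrite('pics/s15.png',cv2.resize(im[240:390,240:420,::-1],None,fx=4,fy=4,interpolation=2))"
```

```text
clock: 37.8
position: [0.4453, 0.3344, 0.3244]
ee_rot: [2.071, 2.36, 0.003]
force: [0.4, -0.1, -2.1]
width: 0.548
shift [ 0.6 -0.4 68.4] turn [ 0.002 -0.    -0.   ] clock 37.8 j7 -0.96 w 0.548
```

View pics/s15.png

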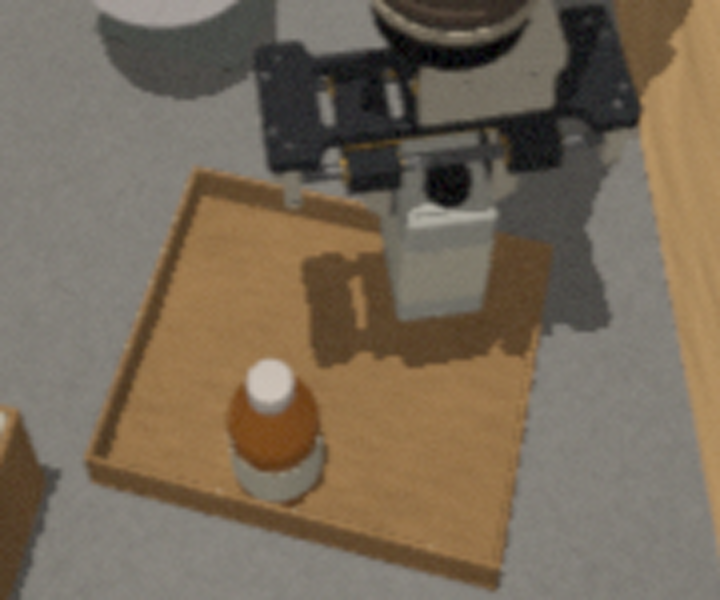

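The lighter tin hangs over its old, free spot in the tray, well away from the bottle. Lowering gently.

```bash
python3 -m pendant '[[[0,0,10,0,0,0,1],[0,0,30,0,0,0,1],[0,0,50,0,0,0,1],[0,0,60,0,0,0,1],[0,0,64,0,0,0,1],[0,0,66,0,0,0,1],[0,0,67.5,0,0,0,1],[0,0,69,0,0,0,1],[0,0,69,0,0,0,1]]]' 20
```

```text
clock: 38.98
position: [0.4456, 0.3349, 0.256]
ee_rot: [2.07, 2.36, 0.005]
force: [1.3, 1.3, 0.5]
width: 0.547
```

```bash
python3 -m pendant '[[[0,0,0.7,0,0,0,1],[0,0,0.7,0,0,0,1]]]' 20; python3 -m pendant '[[[0,0,0,0,0,0,-1],[0,0,0,0,0,0,-1],[0,0,0,0,0,0,-1],[0,0,0,0,0,0,-1],[0,0,-10,0,0,0,-1],[0,0,-40,0,0,0,-1],[0,0,-80,0,0,0,-1],[0,0,-130,0,0,0,-1],[0,0,-190,0,0,0,-1],[0,0,-220,0,0,0,-1],[-60,0,-230,0,0,0,-1],[-120,0,-230,0,0,0,-1],[-170,0,-230,0,0,0,-1],[-200,0,-230,0,0,0,-1],[-200,0,-230,0,0,0,-1],[-200,0,-230,0,0,0,-1]]]' 20;python3 -c "
from h import *
im=get_image('side');cv2.imwrite('pics/side16.png',im[:,:,::-1])
im=get_image('top');cv2.imwrite('pics/top16.png',im[:,:,::-1])"
```

```text
clock: 39.22
position: [0.4459, 0.335, 0.2556]
ee_rot: [2.07, 2.36, 0.007]
force: [1.7, -0.8, 5.6]
width: 0.545
clock: 41.22
position: [0.4704, 0.1372, 0.4853]
ee_rot: [2.069, 2.362, 0.005]
force: [-0.0, -0.4, -0.5]
width: 1.001
```

View pics/side16.png

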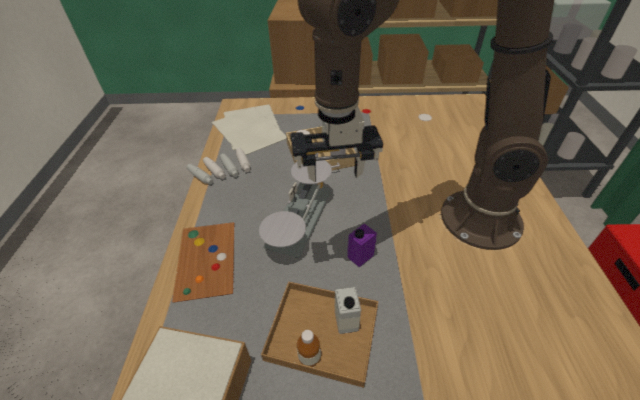

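View pics/top16.png

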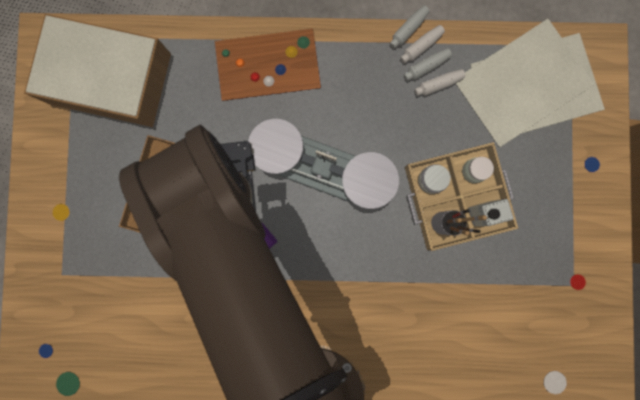

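Side view: the lighter tin is upright in the tray (347,310), the bottle is in place at (308,347), and the hand is clear. Top view: the heavier tin is upright in the caddy (494,213), with the pot, jar and can where they were. Handing in.

```bash
python3 -c "
from cell import arm
print(arm.sign_off())"
```

```text
the job is handed in; nothing more can be done
None
```

The job is done and handed in at about 41 s of the 72 s allowed. I weighed both tins on the balance, and the one on the right plate, the tin that started further from the robot in the tray, was heavier. It now stands upright in the caddy's empty compartment, and the lighter one is back upright in the tray.

- **Weighing:** after I let go, the left plate was up and the right plate down at its stop. Two pictures 1.6 s apart showed no motion.
- **Last checks:** the final pictures show both tins upright, the bottle and the other containers in place, and the hand clear. None of the checks failed or disagreed. In the last top view the arm hid most of the tray, so the tray was checked from the side camera only.
- **Forces:** the highest wrist force I saw was about 9 N, read at the ends of moves.

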